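# Re-seat an armrest core on the end stop of a drill jig and hold it

### The arm

A 7-joint arm with a two-finger parallel gripper is mounted at the origin on the work surface. World frame = base frame: x ahead of the robot, y to its left, z up, the work surface at z = 0. Lengths are in m, angles in rad, forces in N, time in s.
With the tool pointing down it reaches from about 0.425 to 0.925 m from the base axis. Payload 6.8 kg.
Tool frame: the origin (TCP) lies between the finger pads; the fingertips stand r.tip_extent ahead of it and the grasp point (between the pads) lies 5 mm behind it (r.tip_extent is the distance from the TCP to the fingertips, in m); y points along the fingers, x is the direction in which the jaws open and shut, and the axes are right-handed (so a half turn about y gives the same grasp; the last joint's range is limited). The gripper opens to 85 mm and grips with 20 to 120 N. Pads are 22 mm wide; open, the fingers measure 114 mm over their backs; the gripper's body (76 mm by 85 mm) begins 54 mm behind the grasp point. The pads swing forward as they close: fully open they stand 13 mm farther back than shut.
Start: joints at [-0.108, 0.477, 0.022, 1.555, -0.011, 1.109, -0.083], TCP at [0.675, 0, 0.245] pointing down, gripper open.
Joint ranges: [-2.96, 2.96], [-0.34, 2.1], [-1.41, 1.46], [0.24, 2.44], [-1.37, 4.51], [0.17, 1.92], [-2.96, 2.96]. Speed limits (rad/s): [2.39, 2.39, 3.14, 3.14, 3.14, 3.14, 3.14].

### API

Orientations are given as a rotation vector (axis times angle).
In Python, from bench import r gives the robot as it stands.
- The arm moves only by the tool send_rows, never from a script. Its argument "plan" is a list of rows, each a list of 5 numbers: the shift along the tool's x, y, z in cm, then the turn about the tool's y in degrees, then the opening, from 0 (shut) to 1 (fully open). In form: [[dx, dy, dz, spin, grip], ...]. A call has 1 to 12 rows; each row shifts and turns the commanded pose from where the row before left it, along the tool's axes as they then stand; what a row does not reach is not made up. A row lasts 1/8 s, in which the tool goes at most 62.5 mm and 10.7 degrees, less where a joint would pass 70% of its speed; a pose out of reach is approached as far as the arm can. A call is refused whole if a number of a shift passes 6.25 or a number of a turn 10.7, either way. A call with a gripper value outside its range is refused whole. The fingers move at their own pace and stop on an object; "force" is the grip in N (left out, the last holds). Time passes only in rows, so rows that do not move let the fingers close. It gives the time, the measured TCP pose, the force and the opening at its end, in the units of the state.
- r.get_obs(): the state, without advancing time (a new reading comes with each control period).
- r.grab_frame(name): name is "scene" or "side" or "wrist"; returns a dict with "image" (480x640x3 uint8, red, green, blue), "camera_matrix" (3x3 intrinsics, pixels), "cam_to_world" (4x4, takes a point from camera to world coordinates). Camera axes: x right, y down, z forward; pixel columns grow to the right and rows downward; lengths in m; the calibration is good to about 2 mm. A picture is of the moment at which its call begins. There is no depth.
- r.hand_in(): hands the job in, once; it reports no verdict.
Trained networks look in the newest picture that a camera, given by its name, has taken for a name from the list of things; names that differ only in an ending like _2 or _b are one class to them, and where a whole thing is asked for, a point or a joint stands for the part that bears it (a point fixed in the world has none). Each returns a list of dicts, best first, with "p" (0 to 1); they miss things now and then, are a little off and sometimes report something else, mostly with a low value. They report only what shows in the picture. A call takes as long as a camera call. They do not tell look-alikes from the thing itself.
- r.recognise(camera, target): "rect" ([left, top, right, bottom] in pixels, round what is visible of it).
The state is a dict: "clock": time; "joints": joint angles; "qvel": joint speeds; "tau": joint torques, N m; "tcp_pos": TCP position; "orientation": TCP orientation; "contact_force": force on the tool from outside, world axes, zero at the start; "moment": the same for the moment, N m; "grip_width": finger opening in m.
Only numpy, scipy, OpenCV 4.12 (cv2) and the standard library are available. Lean on these libraries where they do the work, as an engineer would, in place of code of your own. Each camera call takes 0.05 s, during which the arm holds its last target.

### The job

The plywood armrest core in the drill jig was clamped short of its end stop: swing the toggle clamp fully open by its handle and leave it open. Then push the core along its channel against the sprung plunger until its end is hard up against the stop, firmly but without ramming it, and finish while still holding it pressed there, so that I can throw the clamp over again. Leave the other things on the bench alone.

Things in the scene. Friction and masses are not known exactly. Their poses are not given: they have to be found in the camera images.
- jig: Fixed drill jig on a 3 mm grey mat (mat top = the jig's z 0). Aluminium bed plate 290 x 167 x 16 mm thick. Origin under the bed's middle, on the mat; z up, +x along the channel towards the end stop, +y towards the toggle clamp. All y and z given elsewhere 'in the jig's frame' are from this origin.
- stop: Steel end-stop block across the end of the channel, 24 mm thick along x, 90 wide, 36 high above the bed. Origin on the bed at the middle of the foot of the face that looks to -x; axes as the jig's.
- stop_face (a point): Centre of the plunger on the stop's face, 12 mm above the bed; axes as the jig's. The core's front end must come to this face.
- core: Armrest core in the jig: plywood, 160 long (x), 50 wide (y), 24 high (z), 120 to 210 g. Origin at the centre of its underside, on the bed. Square front end (+80 mm) faces the stop; the rear end (-80 mm, R10 corners) is the one to push. It starts with its front 16 to 42 mm short of the stop face, pinned by the clamp; home, its origin is 80 mm before the stop face.
- plunger (a joint): Sprung ejector plunger, a 12 mm round steel pin in the stop's face on the channel's centre line. 0 = at rest, 12 mm out; 0.012 m = flush with the stop face. It pushes back with 3 N at rest, 6.6 N when flush, and throws the core back off the stop if it is let go.
- clamp_arm (a joint): Angle of the toggle clamp's arm (rad): 0 to 0.07 = closed, arm level over the channel, its rubber tip holding the core down with some 15 N; 1.75 = fully open, arm upright, where it stays. It follows the handle through an over-centre linkage: the handle's first 0.1 rad hardly moves it. Closed, the arm's top is 75 mm above the mat.
- clamp_grip (a point): Middle of the round black handle grip, 17 mm thick, 73 mm long. Closed, the handle is upright: this point at x -10, y 34, z 141 mm (jig frame), free end at z 176. To open, push it to jig +y: it swings 1.37 rad in the y-z plane through y 62, z 129 (arm 0.2 rad), y 85, z 112 (arm 0.6) and y 103, z 86 (arm 1.05) to y 113, z 52 (fully open, handle almost level).
- drilled_core: Bystander: a finished core of the same size with two drilled holes, lying on the mat beside the jig. Origin at the centre of its underside.
- screwdriver: Bystander: black screwdriver about 190 mm long lying on the mat beside the jig. Origin under its middle.
- nut_jar: Bystander: closed jar, 64 mm across, 75 high. Origin at the centre of its base.
- thread_spool: Bystander: grey thread spool, 44 mm across, 58 high, standing. Origin at the centre of its base.
- channel_mouth (a point): Open end of the channel, on the bed top, centre line (jig frame x -70, y -28, z 16 mm). Two steel rails, 18 wide, 14 high, 53 mm apart, run from here 140 mm in +x to the stop. The core's rear end always sticks out of the mouth over the open bed, which goes on for 75 mm behind it.
- bush_plate (a point): Centre of the top of the steel bush plate with two drill bushes that bridges the channel near the stop: 36 mm along x, 92 along y, its top 54 mm and its underside 44 mm above the mat. The core slides under it.
- clamp_hinge (a point): Hinge pin of the clamp arm, jig frame x -10, y 22, z 54 mm; the pin runs along x. The clamp is 44 mm wide along x, its foot spans y 14 to 76. As it opens, the arm rises on the channel side of the handle; open, it and its spindle stand at y 0 to 55, up to 130 mm above the mat.
Things that resemble listed ones, but are neither listed nor needed, are in the scene too. What is shaped like the core but orange is not meant.

How it is judged:
By the outcome, as a careful person would: the job done as asked, in the order asked, and still so for the second after the job is handed in, while the arm keeps its last pose, push and grip.
It also fails if it takes over 56 s, if anything falls off the work surface, if the arm or the gripper's body presses on something with over 40 N, if the wrist force passes 120 N, or if a joint passes its speed limit or range.

## Working session

There is one attempt and no reset: what is moved stays moved. The work goes in short steps, Python scripts to look and compute and a tool call to move; the robot and the scene stay as the last step left them, time stands still between calls to the robot, and variables do not carry over. Pictures are saved under pics/ and viewed, and the job is handed in when it is done.

Besides the shell and the picture viewer there is one more tool, called after ">>>" as a command line: name --pt "numbers of a row" for each row, then --argument value for the rest. send_rows: Moves the arm, as the interface text tells. Its arguments: {"type":"object","properties":{"plan":{"type":"array","items":{"type":"array","items":{"type":"number"}}},"force":{"type":"number"}},"required":["plan"]}

```bash
mkdir -p pics; ls
python3 - <<'E'
from bench import r
import cv2,numpy as np
np.set_printoptions(precision=4,suppress=True)
print(r.tip_extent, r.get_obs())
for n in ["scene","side","wrist"]:
    f=r.grab_frame(n); cv2.imwrite(f"pics/{n}0.png",f["image"][:,:,::-1])
    print(n,f["camera_matrix"].tolist(),f["cam_to_world"].round(4).tolist())
    for t in ["jig","stop","core","clamp_grip","clamp_arm","bush_plate"]:
        print(t,[(d["p"],d["rect"]) for d in r.recognise(n,t)][:3])
E
```

```text
pics
0.014 {'clock': 0.0, 'joints': array([-0.1081,  0.4778,  0.0224,  1.5565, -0.0115,  1.1093, -0.0831]), 'qvel': array([ 0.0011, -0.0004, -0.0002,  0.0002, -0.0008,  0.0016, -0.0014]), 'tau': array([ -0.0005, -59.6444,   1.6077, -28.1195,   0.0124,   0.0094,
         0.    ]), 'tcp_pos': array([ 0.6744, -0.    ,  0.2443]), 'orientation': array([-1.571 ,  0.0014,  0.0015]), 'contact_force': array([-0.2165,  0.661 ,  0.678 ]), 'moment': array([ 0.031 , -0.0032,  0.0018]), 'grip_width': 0.08539244874456921}
scene [[449.39357151946666, 0.0, 323.67932840560724], [0.0, 449.39357151946666, 240.76993413026113], [0.0, 0.0, 1.0]] [[0.2751, 0.7129, -0.6451, 1.1626], [0.9614, -0.1999, 0.1891, -0.191], [0.0059, -0.6722, -0.7404, 0.7991], [0.0, 0.0, 0.0, 1.0]]
jig [(0.78, [232.6, 226.5, 330.3, 361.9])]
stop [(0.75, [243.2, 305.3, 298.6, 331.0]), (0.43, [328.2, 218.1, 357.8, 262.0])]
core [(0.88, [365.0, 299.6, 442.3, 330.9]), (0.66, [247.5, 247.1, 283.2, 311.2]), (0.59, [109.8, 315.0, 161.5, 398.2])]
clamp_grip [(0.72, [285.3, 233.2, 308.0, 277.3]), (0.6, [235.8, 230.0, 334.2, 360.2])]
clamp_ar
[... 731 characters left out ...]
9, 370.2, 294.5])]
bush_plate [(0.69, [268.6, 216.1, 434.9, 350.4]), (0.36, [305.0, 338.6, 403.5, 397.7])]
wrist [[377.1509661092736, 0.0, 319.1463190004748], [0.0, 377.1509661092736, 239.69778502405856], [0.0, 0.0, 1.0]] [[1.0, -0.0005, -0.0006, 0.6754], [-0.0007, -0.952, -0.3061, 0.0794], [-0.0004, 0.3061, -0.952, 0.3731], [0.0, 0.0, 0.0, 1.0]]
jig [(0.62, [96.0, 231.4, 387.5, 404.1])]
stop [(0.62, [301.8, 305.5, 333.4, 405.3])]
core [(0.93, [125.0, 314.0, 260.2, 374.0]), (0.72, [325.2, 1.5, 444.0, 183.4])]
clamp_grip [(0.79, [209.8, 256.5, 230.6, 346.3])]
clamp_arm [(0.76, [208.4, 258.9, 235.8, 389.1]), (0.69, [127.5, 315.1, 258.5, 375.3])]
bush_plate [(0.86, [96.8, 233.6, 386.9, 403.5])]
```

View pics/scene0.png

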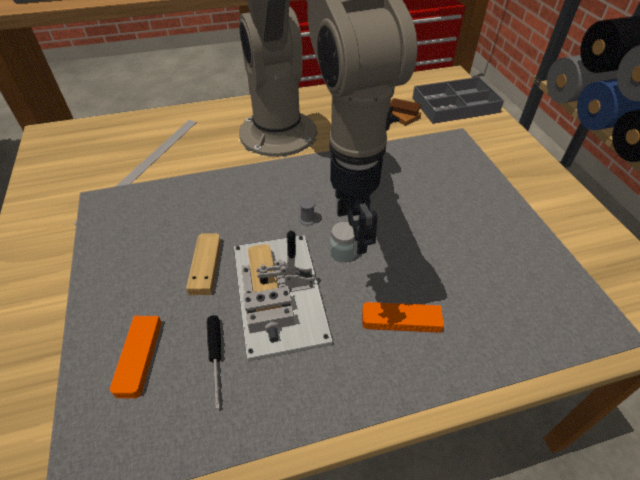

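View pics/side0.png

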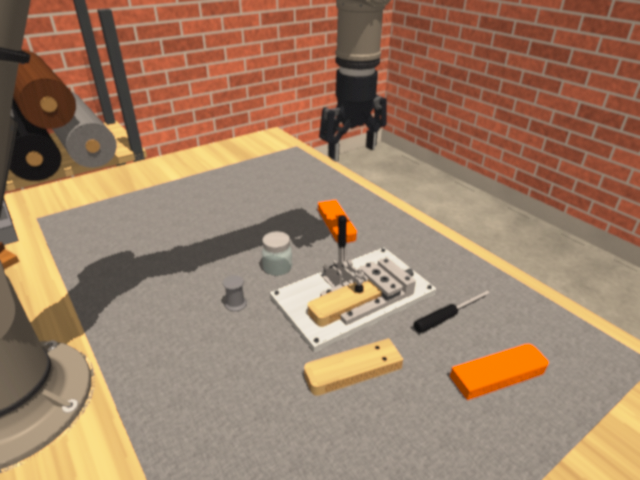

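View pics/wrist0.png

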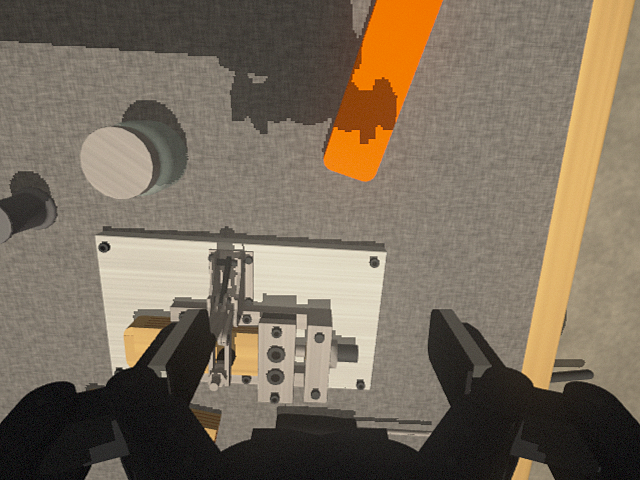

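Run:
```python
import cv2
a=cv2.imread('pics/wrist0.png')[220:415,80:400]; cv2.imwrite('pics/w0c.png',cv2.resize(a,None,fx=2.5,fy=2.5,interpolation=cv2.INTER_CUBIC))
a=cv2.imread('pics/scene0.png')[215:370,220:345]; cv2.imwrite('pics/s0c.png',cv2.resize(a,None,fx=3.8,fy=3.8,interpolation=cv2.INTER_CUBIC))
a=cv2.imread('pics/side0.png')[205:355,260:445]; cv2.imwrite('pics/d0c.png',cv2.resize(a,None,fx=4,fy=4,interpolation=cv2.INTER_CUBIC))
```

```text
(no output)
```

View pics/w0c.png

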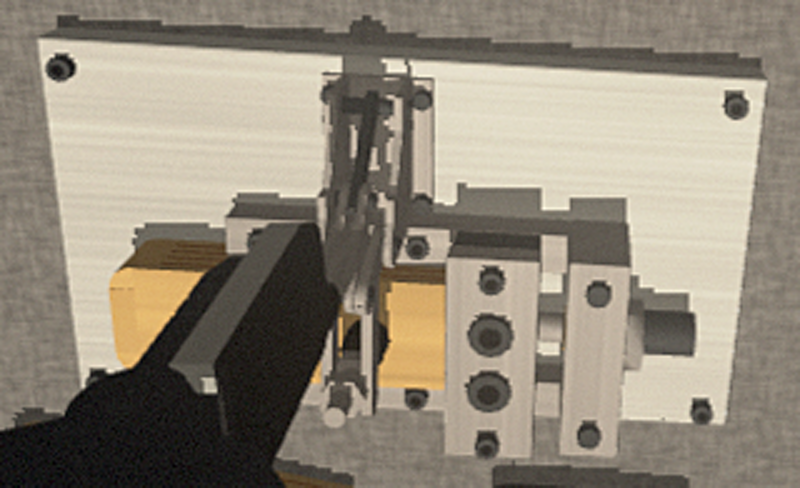

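View pics/s0c.png

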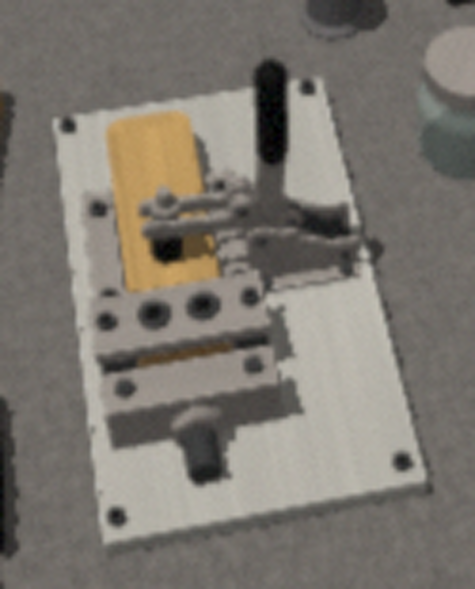

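View pics/d0c.png

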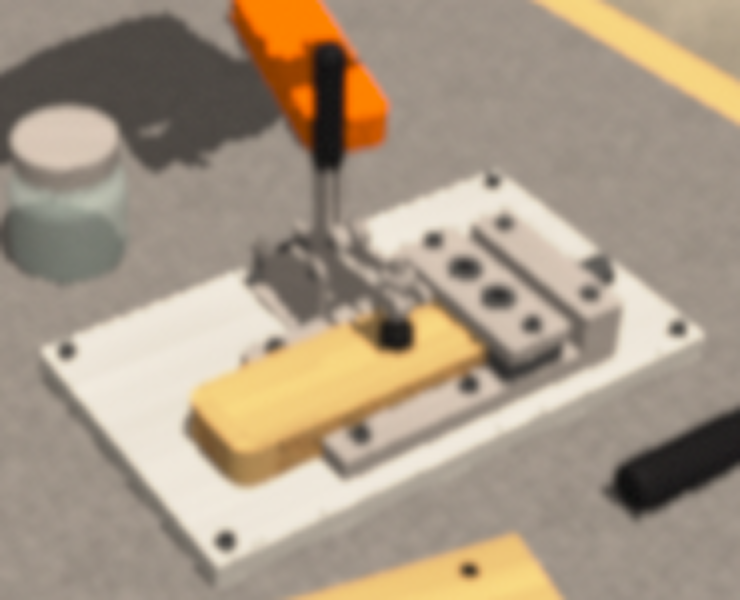

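```bash
cat > h.py <<'E'
import numpy as np, cv2
from scipy.optimize import least_squares
def proj(f,P):
    K,T=f["camera_matrix"],f["cam_to_world"]
    p=(np.asarray(P)-T[:3,3])@T[:3,:3]; p=p@K.T
    return p[:,:2]/p[:,2:]
def j2w(j,P):
    P=np.asarray(P,float); c,s=np.cos(j[2]),np.sin(j[2])
    return np.stack([j[0]+c*P[:,0]-s*P[:,1], j[1]+s*P[:,0]+c*P[:,1], P[:,2]+0.003],1)
def onplane(f,uv,z):
    K,T=f["camera_matrix"],f["cam_to_world"]
    d=T[:3,:3]@np.linalg.solve(K,[uv[0],uv[1],1]); t=(z-T[2,3])/d[2]
    return T[:3,3]+t*d
E
python3 - <<'E'
from h import *; from bench import r
fs={n:r.grab_frame(n) for n in ["scene","side","wrist"]}
C={'mm':[-.145,-.0835,.016],'mp':[-.145,.0835,.016],'pp':[.145,.0835,.016],'pm':[.145,-.0835,.016]}
O={'scene':{'mm':(233.9,246.1),'mp':(304.7,235.5),'pp':(332.4,342.1),'pm':(247.4,357.9)},
'side':{'mp':(270.5,293),'pp':(382.5,248),'pm':(435.8,289.3),'mm':(314.3,348.8)},
'wrist':{'mp':(95.2,235.2),'pp':(386.4,251.6),'pm':(369.6,389.6)}}
def res(j):
    return np.concatenate([(proj(fs[n],j2w(j,[C[k] for k in o]))-np.array(list(o.values()))).ravel() for n,o in O.items()])
s=least_squares(res,[.7,-.1,0],loss='soft_l1'); j=s.x
print(j, res(j).round(1))
np.save('jig.npy',j)
im=fs['side']['image'][:,:,::-1].copy()
def inv(w):
    d=w[:2]-j[:2];c,s_=np.cos(j[2]),np.sin(j[2]);return [c*d[0]+s_*d[1],-s_*d[0]+c*d[1]]
# core rear top edge, side
for uv in [(195,400),(240,445),(193,385)]:
    p=(uv[0]/4+260,uv[1]/4+205); print('rear top',inv(onplane(fs['side'],p,.043)))
for uv in [(110,130),(188,118)]:
    p=(uv[0]/3.8+220,uv[1]/3.8+215); print('rear sc',inv(onplane(fs['scene'],p,.043)))
for uv in [(113,285),(117,340)]:
    p=(uv[0]/2.5+80,uv[1]/2.5+220); print('rear wr',inv(onplane(fs['wrist'],p,.043)))
for n in fs:
  im=fs[n]['image'][:,:,::-1].copy()
  pts=[[-.01,.034,.141],[-.01,.034,.176],[.07,-.028,.052],[-.07,-.028,.016],[-.01,.022,.054]]
  for p in proj(fs[n],j2w(j,pts+list(C.values()))): cv2.circle(im,tuple(int(round(v)) for v in p),2,(0,0,255),-1)
  cv2.imwrite(f'pics/{n}_ov.png',im[190:420,80:480] if n!='x' else im)
E
python3 -c "
import cv2,numpy as np
cv2.imwrite('pics/ov.png',np.vstack([cv2.imread(f'pics/{n}_ov.png') for n in ['scene','side']]))"
```

```text
[ 0.59288328 -0.12217403 -0.05858074] [-0.2  0.2 -0.1 -0.4  0.5 -0.6 -0.3  0.5 -1.8 -1.6  0.7 -1.8  0.  -1.8
 -0.7 -3.  -2.   0.6  0.3  0.3  0.5  1.1]
rear top [np.float64(-0.1118701209090377), np.float64(-0.013687555893962864)]
rear top [np.float64(-0.11010446375634889), np.float64(-0.0491491964161216)]
rear top [np.float64(-0.10737473863401566), np.float64(-0.004603340893648648)]
rear sc [np.float64(-0.10695635743756371), np.float64(-0.049574499866601236)]
rear sc [np.float64(-0.10655202481530653), np.float64(-0.0035511454627607905)]
rear wr [np.float64(-0.11129171679596463), np.float64(-0.010047353249725732)]
rear wr [np.float64(-0.11220863740540044), np.float64(-0.03579494661416557)]
```

View pics/ov.png

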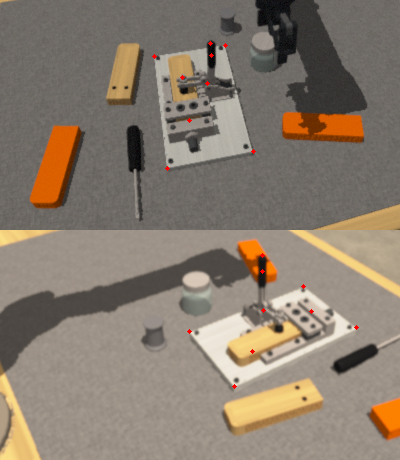

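>>> send_rows --pt "0 0 0 3.4 0" --pt "-2.1 0 -3.1 0 0" --pt "-2.1 0 -3.1 0 0" --pt "-2.1 0 -3.2 0 0" --pt "-2.1 0 -3.2 0 0" --pt "0 2 0 0 0" --pt "0 2 0 0 0" --pt "0 2 0 0 0" --pt "0 2 0 0 0" --pt "0 0 0 0 0" --pt "0 0 0 0 0" --force 60

```text
clock: 2.58
tcp_pos: [0.5842, -0.1209, 0.1661]
orientation: [-1.57, 0.046, -0.047]
contact_force: [0.0, 0.4, 0.3]
grip_width: -0.0
```

```bash
cat >> h.py <<'E'
def injig(w,j):
    d=np.asarray(w)[:2]-j[:2];c,s=np.cos(j[2]),np.sin(j[2])
    return np.array([c*d[0]+s*d[1],-s*d[0]+c*d[1],w[2]-.003])*1000
E
cat > look.py <<'E'
import sys; from h import *; from bench import r
j=np.load('jig.npy'); o=r.get_obs()
print(o['clock'],'tcp jig mm',injig(o['tcp_pos'],j).round(1),o['orientation'].round(3),'F',o['contact_force'].round(1),o['grip_width'])
ims=[]
for n,(x,y,w,h) in {'scene':(200,150,200,225),'side':(240,110,250,281)}.items():
    im=r.grab_frame(n)['image'][y:y+h,x:x+w,::-1]; ims.append(cv2.resize(im,(400,450),interpolation=cv2.INTER_CUBIC))
cv2.imwrite(f'pics/{sys.argv[1]}.png',np.hstack(ims))
E
python3 look.py a1
```

```text
2.575 tcp jig mm [ -8.8   0.8 163.1] [-1.57   0.046 -0.047] F [0.  0.4 0.3] -1.7375597849170898e-05
```

View pics/a1.png

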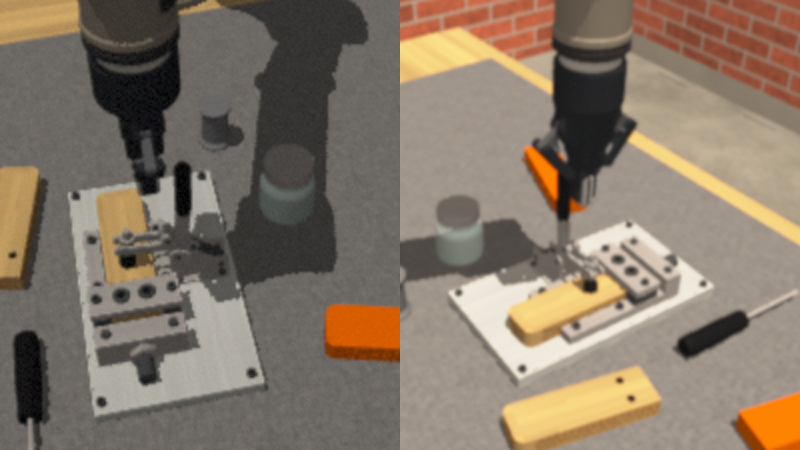

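>>> send_rows --pt "-0.1 1.3 0 0 0" --pt "0 0 0.7 0 0" --pt "0 0 0.7 0 0" --pt "0 0 0.7 0 0" --pt "0 0 0.7 0 0" --pt "0 0 0.7 0 0" --pt "0 0 0.7 0 0" --pt "0 0 0.7 0 0"

```text
clock: 3.68
tcp_pos: [0.5856, -0.0714, 0.1523]
orientation: [-1.57, 0.047, -0.047]
contact_force: [-0.7, -0.8, -0.1]
grip_width: -0.0001
```

```bash
python3 look.py a2
```

```text
3.675 tcp jig mm [-10.2  50.2 149.3] [-1.57   0.047 -0.047] F [-0.7 -0.8 -0.1] -5.67128114361392e-05
```

View pics/a2.png

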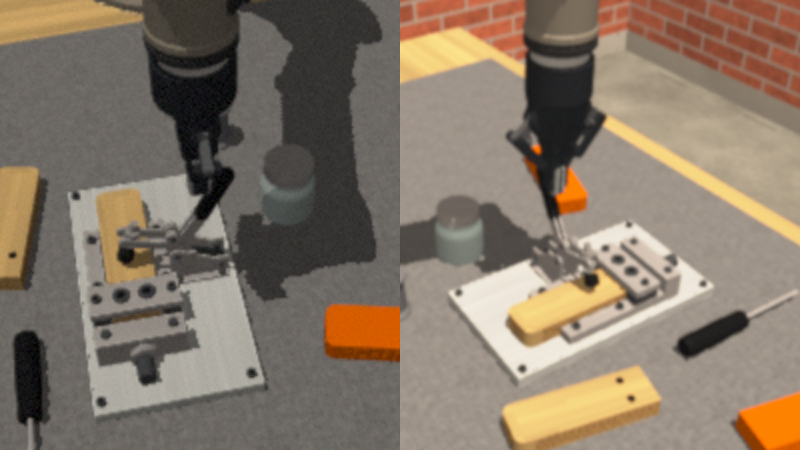

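>>> send_rows --pt "0 0.4 0.8 0 0" --pt "0 0.5 0.8 0 0" --pt "0 0.5 0.7 0 0" --pt "0 0.8 0.7 0 0" --pt "0 0.8 0.7 0 0" --pt "0 0.9 0.7 0 0" --pt "0 0.9 0.4 0 0" --pt "0 0.9 0.4 0 0" --pt "0 0.9 0.2 0 0" --pt "0 0.5 0.2 0 0"

```text
clock: 5.03
tcp_pos: [0.5886, -0.0159, 0.0805]
orientation: [-1.57, 0.047, -0.046]
contact_force: [0.3, -0.1, -0.1]
grip_width: -0.0001
```

```bash
python3 look.py a3
```

```text
5.025 tcp jig mm [-10.5 105.8  77.5] [-1.57   0.047 -0.046] F [ 0.3 -0.1 -0.1] -5.195088239666685e-05
```

View pics/a3.png

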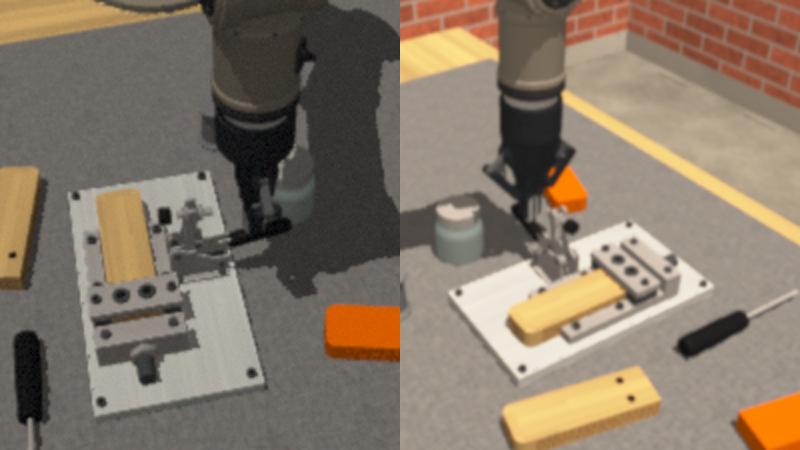

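>>> send_rows --pt "0 0.4 0.1 0 0" --pt "0 0.4 0 0 0" --pt "0 0.2 0 0 0" --pt "0 0.2 0 0 0"

```text
clock: 5.62
tcp_pos: [0.5901, -0.0144, 0.0731]
orientation: [-1.569, 0.045, -0.049]
contact_force: [-11.8, 1.8, 39.2]
grip_width: 0.0001
```

```bash
python3 look.py a4
```

```text
5.625 tcp jig mm [ -9.1 107.4  70.1] [-1.569  0.045 -0.049] F [-11.8   1.8  39.2] 0.00013113490211518906
```

View pics/a4.png

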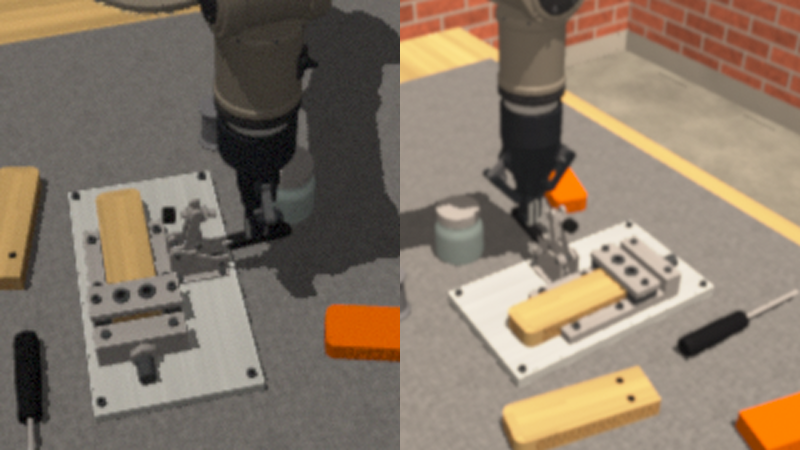

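>>> send_rows --pt "0 -1 0 0 0" --pt "0 -2.5 0 0 0" --pt "0 -3.5 0 0 0" --pt "0 -3.5 0 0 0" --pt "-2.7 0 -2.7 0 0" --pt "-2.7 0 -2.7 0 0" --pt "-2.7 0 -2.7 0 0" --pt "-2.7 0 -2.7 0 0" --pt "-2.7 0 -2.7 0 0" --pt "0 0 0 0 0"

```text
clock: 6.98
tcp_pos: [0.4438, -0.1439, 0.1743]
orientation: [-1.571, 0.051, -0.05]
contact_force: [0.3, 0.3, 0.0]
grip_width: -0.0001
```

```bash
python3 look.py a5
python3 - <<'E'
from bench import r; import cv2
cv2.imwrite('pics/w5.png',r.grab_frame('wrist')['image'][:,:,::-1])
E
```

```text
6.975 tcp jig mm [-147.5  -30.4  171.3] [-1.571  0.051 -0.05 ] F [0.3 0.3 0. ] -0.0001354477342430933
```

View pics/a5.png

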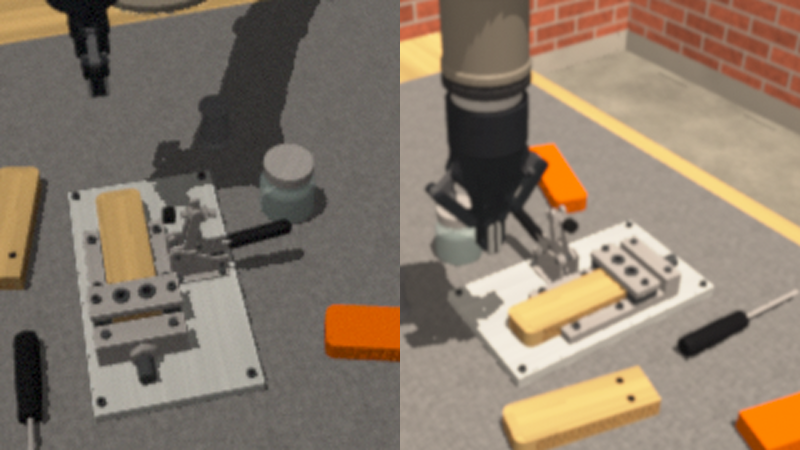

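View pics/w5.png

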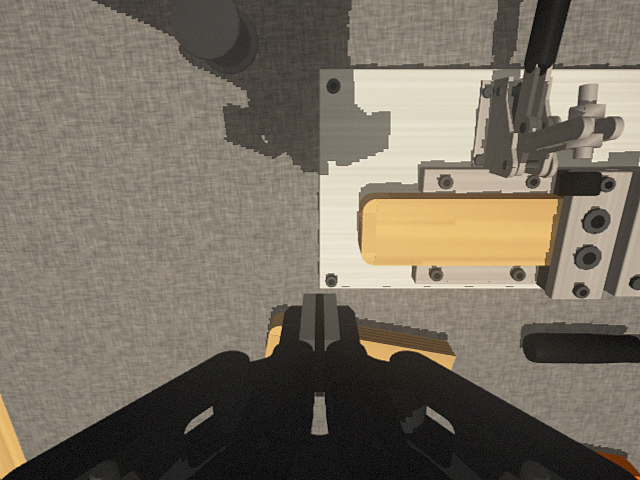

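Run:
```python
from h import *; from bench import r
j=np.load('jig.npy'); w=r.grab_frame('wrist'); s=r.grab_frame('scene')
for n,uv,z in [('rear',(360,232),.043),('rear up',(375,198),.043),('rear lo',(375,265),.043),('front L',(550,198),.043),('front lo',(550,266),.043),('corner-x+y',(320,69),.019),('corner-x-y',(320,288),.019),('rail',(421,169),.033),('rail lo',(414,283),.033)]:
    print(n,injig(onplane(w,uv,z),j).round(1))
for uv in [(197,234),(220,236),(188,290),(211,292)]: print('drilled',injig(onplane(s,uv,.027),j).round(1))
```

```text
rear [-114.9  -25.7   40. ]
rear up [-105.2   -1.    40. ]
rear lo [-103.   -51.2   40. ]
front L [16.9 -1.1 40. ]
front lo [ 26.4 -52.1  40. ]
corner-x+y [-143.5   84.3   16. ]
corner-x-y [-143.5  -81.    16. ]
rail [-72.1  17.8  30. ]
rail lo [-70.3 -70.2  30. ]
drilled [-194.7 -163.7   24. ]
drilled [-176.8 -111.5   24. ]
drilled [ -34.6 -187.6   24. ]
drilled [ -19.1 -140.6   24. ]
```

>>> send_rows --pt "0 2.6 0.3 0 0" --pt "0 2.6 0 0 0" --pt "0 2.6 0 0 0" --pt "0 2.6 0 0 0" --pt "0 1.6 0 0 0" --pt "0 1.3 0 0 0" --pt "0 0 0 0 0"

```text
clock: 8.1
tcp_pos: [0.4463, -0.1382, 0.0406]
orientation: [-1.57, 0.047, -0.045]
contact_force: [-0.9, -1.2, -0.2]
grip_width: 0.0004
```

```bash
python3 look.py a6
```

```text
8.1 tcp jig mm [-145.4  -24.6   37.6] [-1.57   0.047 -0.045] F [-0.9 -1.2 -0.2] 0.0003604469258844821
```

View pics/a6.png

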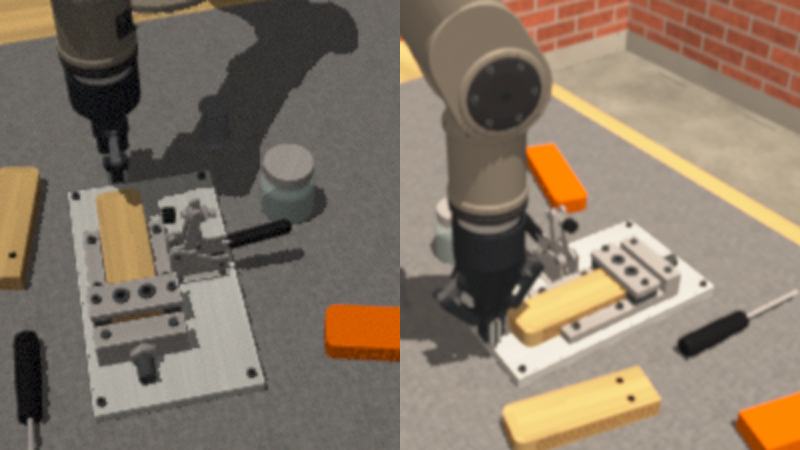

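>>> send_rows --pt "0.6 0 -0.3 0 0" --pt "0.6 0 0 0 0" --pt "0.3 0 0 0 0" --pt "0.3 0 0 0 0" --pt "0.3 0 0 0 0" --pt "0.3 0 0 0 0" --pt "0.3 0 0 0 0" --pt "0.3 0 0 0 0" --pt "0 0 0 0 0"

```text
clock: 9.32
tcp_pos: [0.4759, -0.1434, 0.0412]
orientation: [-1.57, 0.047, -0.046]
contact_force: [-1.6, 0.2, -0.1]
grip_width: -0.0001
```

```bash
python3 look.py a7
```

```text
9.325 tcp jig mm [-115.5  -28.    38.2] [-1.57   0.047 -0.046] F [-1.6  0.2 -0.1] -0.0001427090704454323
```

View pics/a7.png

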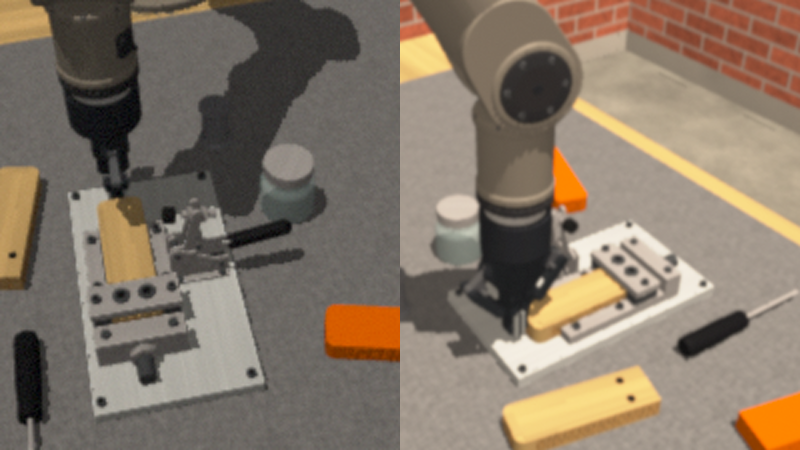

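Core is moving (friction ~1.6 N). Continue slowly through the plunger stroke.

>>> send_rows --pt "0.2 0 0 0 0" --pt "0.2 0 0 0 0" --pt "0.2 0 0 0 0" --pt "0.2 0 0 0 0" --pt "0 0 0 0 0"

```text
clock: 10.05
tcp_pos: [0.4815, -0.1439, 0.041]
orientation: [-1.57, 0.051, -0.043]
contact_force: [-8.4, 0.6, 6.5]
grip_width: 0.0002
```

```bash
python3 look.py a8
```

```text
10.05 tcp jig mm [-109.9  -28.2   38. ] [-1.57   0.051 -0.043] F [-8.4  0.6  6.5] 0.00020223055845523967
```

>>> send_rows --pt "0.2 0 0 0 0" --pt "0.1 0 0 0 0" --pt "0 0 0 0 0"

```text
clock: 10.52
tcp_pos: [0.4837, -0.144, 0.0408]
orientation: [-1.57, 0.052, -0.042]
contact_force: [-9.7, 0.5, 6.5]
grip_width: -0.0002
```

```bash
python3 look.py a9
```

```text
10.525 tcp jig mm [-107.7  -28.2   37.8] [-1.57   0.052 -0.042] F [-9.7  0.5  6.5] -0.00019177950418348107
```

View pics/a9.png

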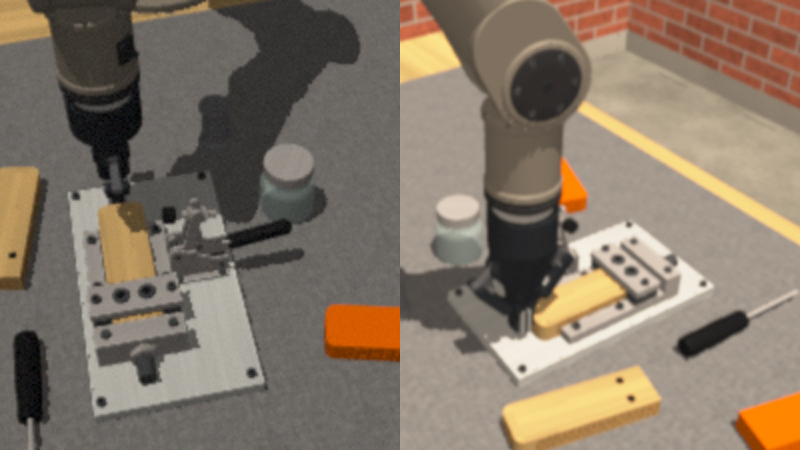

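>>> send_rows --pt "0.1 0 0 0 0" --pt "0.1 0 0 0 0" --pt "0 0 0 0 0"

```text
clock: 11.0
tcp_pos: [0.4853, -0.1442, 0.0408]
orientation: [-1.57, 0.053, -0.042]
contact_force: [-11.0, 1.5, 8.6]
grip_width: -0.0
```

>>> send_rows --pt "0.1 0 0 0 0" --pt "0.1 0 0 0 0" --pt "0 0 0 0 0"

```text
clock: 11.38
tcp_pos: [0.4869, -0.1443, 0.0407]
orientation: [-1.569, 0.054, -0.041]
contact_force: [-12.5, 1.0, 9.6]
grip_width: -0.0003
```

>>> send_rows --pt "0.1 0 0 0 0" --pt "0.1 0 0 0 0" --pt "0 0 0 0 0"

```text
clock: 11.75
tcp_pos: [0.4879, -0.1444, 0.0406]
orientation: [-1.569, 0.055, -0.04]
contact_force: [-13.7, 1.0, 9.9]
grip_width: 0.0002
```

```bash
python3 look.py a10
python3 - <<'E'
from bench import r; import cv2
a=r.grab_frame('scene')['image'][220:360,220:340,::-1]
cv2.imwrite('pics/s10.png',cv2.resize(a,None,fx=4,fy=4,interpolation=cv2.INTER_CUBIC))
a=r.grab_frame('side')['image'][200:350,260:440,::-1]
cv2.imwrite('pics/d10.png',cv2.resize(a,None,fx=4,fy=4,interpolation=cv2.INTER_CUBIC))
E
```

```text
11.75 tcp jig mm [-103.5  -28.3   37.6] [-1.569  0.055 -0.04 ] F [-13.7   1.    9.9] 0.00022560265569697218
```

View pics/s10.png

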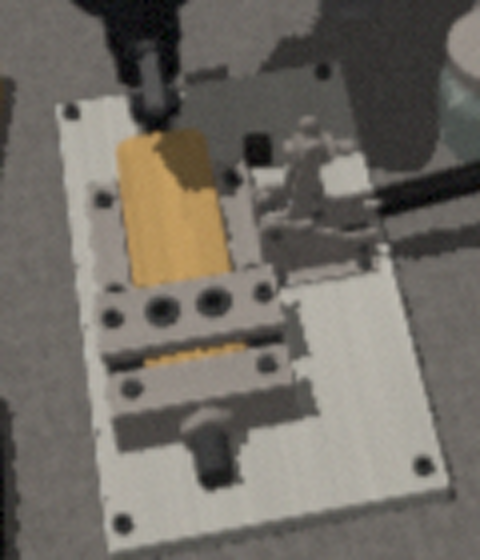

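View pics/d10.png

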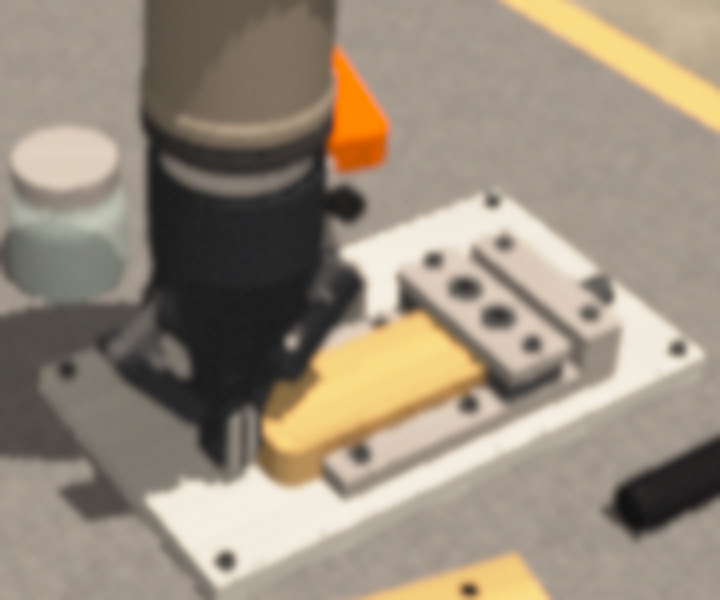

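>>> send_rows --pt "0.1 0 0 0 0" --pt "0.1 0 0 0 0" --pt "0 0 0 0 0" --pt "0 0 0 0 0"

```text
clock: 12.45
tcp_pos: [0.488, -0.1444, 0.0402]
orientation: [-1.569, 0.058, -0.037]
contact_force: [-17.9, 1.5, 13.3]
grip_width: 0.0002
```

Run:
```python
from h import *; from bench import r
j=np.load('jig.npy');f=r.grab_frame('side');s=r.grab_frame('scene');w=r.grab_frame('wrist')
o=r.get_obs();print(injig(o['tcp_pos'],j),o['contact_force'])
im=w['image'][:,:,::-1].copy();cv2.imwrite('pics/w11.png',im)
a=s['image'][215:355,220:340,::-1].copy()
a=cv2.resize(a,None,fx=4,fy=4,interpolation=cv2.INTER_CUBIC)
for X in (-.09,-.094,-.098):
  P=proj(s,j2w(j,[[X,-.053,.04],[X,-.003,.04]])); P=[tuple(int(v) for v in (p-[220,215])*4) for p in P]; cv2.line(a,*P,(0,0,255) if X==-.09 else (255,0,0),1)
b=f['image'][255:345,260:400,::-1].copy();b=cv2.resize(b,None,fx=5,fy=5,interpolation=cv2.INTER_CUBIC)
for X in (-.09,-.094,-.098):
  P=proj(f,j2w(j,[[X,-.053,.04],[X,-.003,.04]])); P=[tuple(int(v) for v in (p-[260,255])*5) for p in P]; cv2.line(b,*P,(0,0,255) if X==-.09 else (255,0,0),1)
cv2.imwrite('pics/s11.png',a);cv2.imwrite('pics/d11.png',b)
```

```text
[-103.37489712  -28.30312943   37.26589331] [-18.34891282   1.24418376  13.86905831]
```

View pics/s11.png

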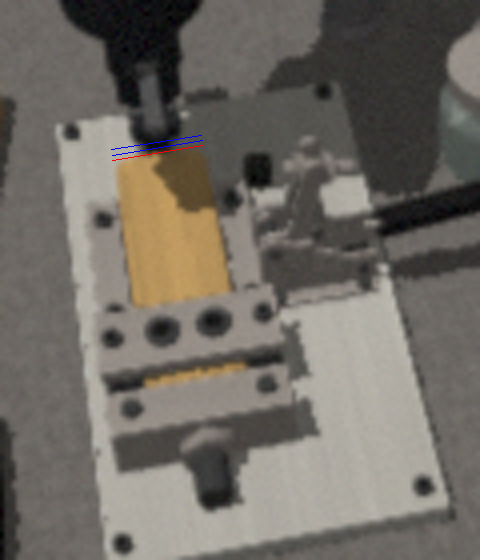

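View pics/d11.png

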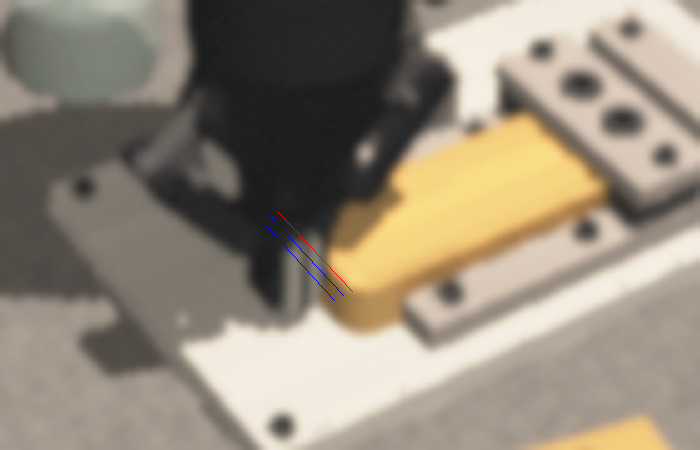

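View pics/w11.png

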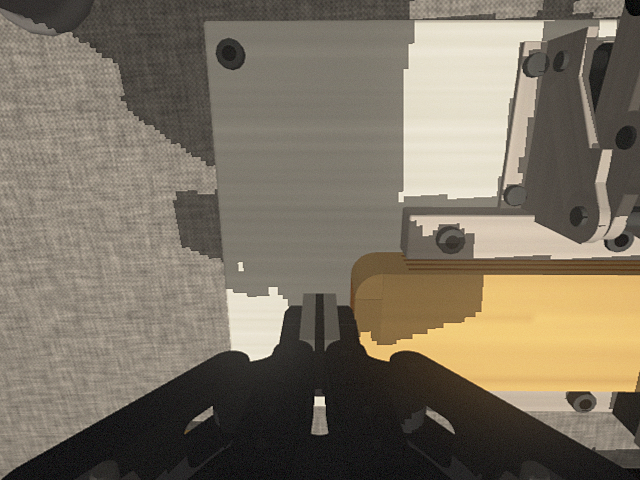

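>>> send_rows --pt "0.1 -0.1 0 0 0" --pt "0.1 0 0 0 0" --pt "0 0 0 0 0" --pt "0 0 0 0 0"

```text
clock: 13.1
tcp_pos: [0.4881, -0.1442, 0.0404]
orientation: [-1.568, 0.061, -0.034]
contact_force: [-20.9, 1.5, 10.2]
grip_width: -0.0002
```

>>> send_rows --pt "0.1 -0.1 0 0 0" --pt "0.1 0 0 0 0" --pt "0 0 0 0 0" --pt "0 0 0 0 0" --pt "0 0 0 0 0" --pt "0 0 0 0 0" --pt "0 0 0 0 0"

```text
clock: 13.98
tcp_pos: [0.4882, -0.1441, 0.0405]
orientation: [-1.568, 0.064, -0.031]
contact_force: [-22.3, 1.5, 6.1]
grip_width: 0.0
```

```bash
python3 look.py a12;python3 - <<'E'
from bench import r; import cv2
cv2.imwrite('pics/s12.png',r.grab_frame('scene')['image'][:,:,::-1])
E
```

```text
13.975 tcp jig mm [-103.3  -28.    37.5] [-1.568  0.064 -0.031] F [-22.3   1.5   6.1] 4.764459129085441e-05
```

View pics/a12.png

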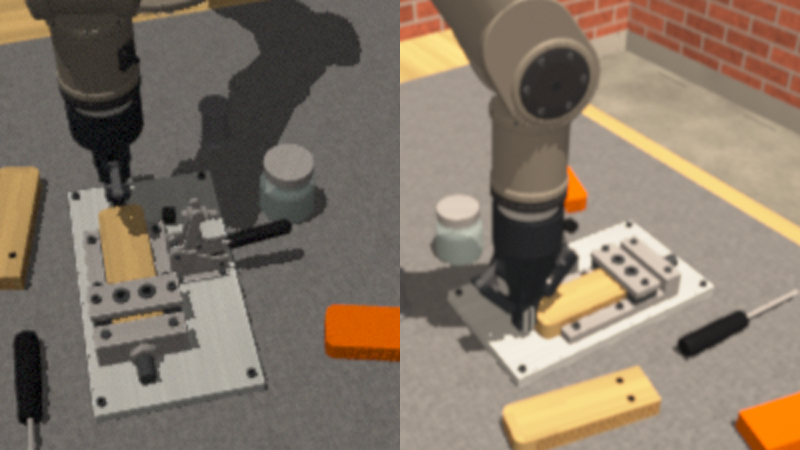

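View pics/s12.png

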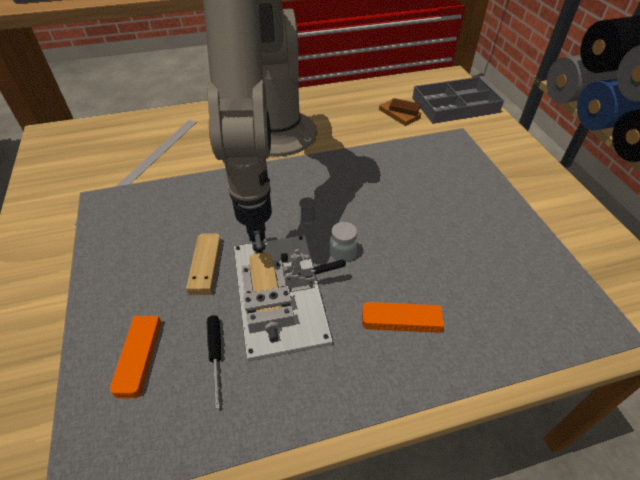

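```bash
python3 -c "
from bench import r
o=r.get_obs();print(o['contact_force'],o['tcp_pos']);print(r.hand_in())"
```

```text
[-21.39429558   1.68272184   5.13184061] [ 0.48815209 -0.14406593  0.04047002]
the job is handed in; nothing more can be done
None
```

The clamp is fully open and the core is pressed hard against the end stop. I handed the job in at about 14 s, with the arm still holding the core there.

- **Clamp:** I pushed the handle over with the shut fingers until it met its end stop, at a peak of about 39 N on the fingertips. It stayed open when I let go, and the later pictures show the arm upright and the handle about level.
- **Core:** I pushed the rear end slowly along the channel and through the plunger stroke. The last 6 mm of commanded push moved the tool only about 0.3 mm, while the force rose from 14 N to about 22 N, so I take it to be seated on the stop. In the pictures the rear end is where it should be when home, to within about 2 mm.
- **Hold:** The push was steady at 21–22 N at hand-in.
- **Rest of the bench:** The jar, drilled core, screwdriver and orange pieces look unmoved. The arm partly hides the thread spool in the last pictures, but nothing went near it.
- **Off-plan:** While pushing, the fingers also pressed down on the core with up to about 14 N. I eased that to about 5–6 N by raising the commanded height.

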